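# Overhang a grained sample board for coating its bare end

### The arm

A 7-joint arm with a two-finger parallel gripper is mounted at the origin on the work surface. World frame = base frame: x ahead of the robot, y to its left, z up, the work surface at z = 0. Lengths are in m, angles in rad, forces in N, time in s.
With the tool pointing down it reaches from about 0.4 to 0.75 m from the base axis. Payload 19.5 kg.
Tool frame: the origin (TCP) lies at the very end of the fingers, on their centre line; the grasp point (between the pads) lies 19 mm behind it; z points along the fingers, y is the line along which they close (so a half turn about z gives the same grasp; the last joint's range is limited). The gripper opens to 85 mm and grips with 20 to 120 N. Pads are 22 mm wide; open, the fingers measure 114 mm over their backs; the gripper's body (76 mm by 85 mm) begins 54 mm behind the grasp point. The pads swing forward as they close: fully open they stand 13 mm farther back than shut.
Start: joints at [-1.151, 0.707, -0.028, 1.485, 0.022, 0.951, -0.075], TCP at [0.256, 0.515, 0.21] pointing down, gripper open.
Joint ranges: [-2.71, 2.71], [-0.32, 2.16], [-1.57, 1.52], [0, 2.45], [-1.46, 4.6], [0, 2.02], [-2.83, 2.83]. Speed limits (rad/s): [1.89, 1.89, 2.57, 2.57, 3.01, 3.01, 3.01].

### API

Orientations are given as a unit quaternion [w, x, y, z].
In Python, from rig import manip, eyes gives the robot as it stands. The module is installed in compiled form; this text tells all that it offers.
- The arm moves only by the tool play_rows, never from a script. Its argument "plan" is a list of rows, each an object of numbers: "jaw": the finger opening in m, from 0 to 0.0854; "tx", "ty", "tz": the shift along the tool's x, y, z in m; "wx", "wy", "wz": the turn, a rotation vector about the tool's x, y, z in degrees. In form: [{"jaw": .., "tx": .., "ty": .., "tz": .., "wx": .., "wy": .., "wz": ..}, ...]. A call has 1 to 10 rows; each row is the pose to reach, as a shift and turn from the pose commanded when the call began, along the tool's axes at that moment; what a row does not reach only later rows make up. A row lasts 1/8 s, in which the tool goes at most 62.5 mm and 10.7 degrees, less where a joint would pass 70% of its speed; a pose out of reach is approached as far as the arm can. A call with a gripper value outside its range is refused whole. The fingers move at their own pace and stop on an object; "force" is the grip in N (left out, the last holds). Time passes only in rows, so rows that repeat a pose let the fingers close. It gives the time, the measured TCP pose, the force, the opening and the grip force at its end, in the units of the state.
- manip.sense(): the state, without advancing time (a new reading comes with each control period).
- eyes.get_image(name): name is "scene" or "top" or "wrist"; returns the picture (400x640x3 uint8, blue, green, red); there is no depth.
- eyes.camera_info(name): a dict with "intrinsics" (3x3 intrinsics, pixels), "view" (4x4, takes a point from world to camera coordinates); the wrist camera has in their place "hand_eye" (4x4, takes a point from camera to tool coordinates, whose origin is the TCP and whose axes are the flange's). Camera axes: x right, y down, z forward; pixel columns grow to the right and rows downward; lengths in m; the calibration is good to about 2 mm. A picture is of the moment at which its call begins: read the wrist's pose just before it. camera_info takes no time and is no camera call.
- manip.job_done(): hands the job in; it is judged then, once.
The state is a dict: "clock": time; "joint_positions": joint angles; "joint_vel": joint speeds; "joint_efforts": joint torques, N m; "tool_pos": TCP position; "eef_rot": TCP orientation; "ft_force": force on the tool from outside, world axes, zero at the start; "wrist_torque": the same for the moment, N m; "width": finger opening in m; "grip_force": force on a finger pad.
Only numpy, scipy, OpenCV 4.12 (cv2) and the standard library are available. Lean on these libraries where they do the work, as an engineer would, in place of code of your own. Each camera call takes 0.05 s, during which the arm holds its last target. There are 200 camera calls.

### The job

On the low grey painting stand, gently push the dark wood-grained sample board toward the yellow-taped edge until its bare tan end band (40 mm) hangs out over the edge, with the line between grain and band right at the edge and the board square to it, so the band can be coated next. Only slide it flat on the stand, never pick it up or let it tip off, leave the other board, the tin, the sanding block and the bottle where they are, and finish with the hand clear.

Things in the scene. Friction and masses are not known exactly. Their poses are not given: they have to be found in the camera images.
- stand: Painting stand, fixed on the bench: flat light grey painted plywood top 270 mm (its x) by 540 mm (its y), top surface 50 mm above the bench. Origin at the centre of its footprint, on the bench (z = 0). Its +x axis points horizontally away from the robot (turned by up to 0.28 rad) to the edge marked with yellow tape, which is 135 mm from the origin. There is no ridge or rim anywhere on the top.
- stand_edge (a point): Middle of the stand's yellow-taped top edge, at the height of the top surface; same axes as the stand: +x points straight out over the edge, y runs along the edge, z up.
- sample: The board to push: loose, rigid, 120 (its x) x 110 (its y) x 9 mm, about 0.13 kg, flat on the stand; slides with a push of a few N at most. Origin: centre of its underside. The 80 mm nearer the robot is dark grain, the 40 mm at its +x end is the bare tan band. Starts within 0.2 rad of square, its +x end 10 to 80 mm short of the edge, 55 mm or more of free stand behind its -x end.
- sample_front (a point): Middle of the sample board's +x end (the free end of the bare band), on its top face, 60 mm from the board's centre; same axes as the board.
- plain: The plain tan board without grain, same size as the sample (120 x 110 x 9 mm), lying beside it on the stand, centres about 180 mm apart, on either side; origin at the centre of its underside; must stay put.
- tin: Small yellow paint tin, 60 mm diameter, 68 mm high, standing near one end of the stand, at least 25 mm clear of the boards; origin at the centre of its underside; must stay put.
- block: Cork sanding block, 100 x 55 x 30 mm, lying near the other end of the stand; origin at the centre of its underside; must stay put.
- bottle: Dark blue bottle of glaze with a white cap, 54 mm diameter, 140 mm high, standing on the bench to the left (+y) of the stand; origin at the centre of its underside; must stay put.
Not all that is in view belongs to the job. There is more than one size of the sample; the job needs the smallest.

How it is judged:
At the end, for the whole second after the job is handed in: The sample board lies flat and still on the stand, its bare end overhanging the taped edge by 40 mm (within 7 mm), square to the edge within 0.12 rad (7 degrees), all its width on the stand; plain board, tin, block and bottle are within 12 mm of where they stood (x of sample_front in the frame of stand_edge between 0.033 and 0.047 m and angle between the x axis of sample and the x axis of stand_edge, either way round below 0.12 rad and z of sample in the frame of stand_edge between -0.003 and 0.003 m and y of sample in the frame of stand_edge between -0.215 and 0.215 m and angle between sample's own z axis and vertical below 0.04 rad and linear speed of sample below 0.01 m/s and distance of each of plain, tin, block, bottle from where it was at the start of the episode below 0.012 m); the robot touches nothing.
It fails at once if the sample board is lifted (more than 8 mm off the stand) (z of sample in the frame of stand_edge above 0.008 m).
It fails at once if the sample board is tipped or falls off the edge (angle between sample's own z axis and vertical above 0.15 rad or z of sample in the frame of stand_edge below -0.012 m).
It fails at once if the sample board is pushed or pressed hard (over 40 N) (contact force between the fingers and sample above 40 N).
It fails at once if the plain board, tin, sanding block or bottle is disturbed (moved over 12 mm) (distance of any of plain, tin, block, bottle from where it was at the start of the episode above 0.012 m).
It also fails if it takes over 48 s, if anything falls off the work surface, if the arm or the gripper's body presses on something with over 40 N, if the wrist force passes 120 N, or if a joint passes its speed limit or range.

## Working session

There is one attempt and no reset: what is moved stays moved. The work goes in short steps, Python scripts to look and compute and a tool call to move; the robot and the scene stay as the last step left them, time stands still between calls to the robot, and variables do not carry over. Pictures are saved under pics/ and viewed, at most 10 in all, crops included, and the job is handed in when it is done.

Besides the shell and the picture viewer there is one more tool, called after ">>>" as a command line: name --argument value ..., lists and objects as JSON in quotes. play_rows: Moves the arm, as the interface text tells. Its arguments: {"type":"object","properties":{"plan":{"type":"array","items":{"type":"object","properties":{"jaw":{"type":"number"},"tx":{"type":"number"},"ty":{"type":"number"},"tz":{"type":"number"},"wx":{"type":"number"},"wy":{"type":"number"},"wz":{"type":"number"}}}},"force":{"type":"number"}},"required":["plan"]}

```bash
mkdir -p pics; python3 - <<'E'
from rig import manip, eyes
import cv2,numpy as np
np.set_printoptions(suppress=True,precision=4)
s=manip.sense();print(s['clock'],s['tool_pos'],s['eef_rot'],s['width'])
for n in('top','scene'):
    cv2.imwrite(f'pics/{n}0.png',eyes.get_image(n))
    c=eyes.camera_info(n);print(n,c['intrinsics'],c['view'])
print(eyes.camera_info('wrist'))
E
```

```text
0.0 [0.2561 0.5145 0.2096] [-0.0001  0.2288  0.9735 -0.0005] 0.0857172541655795
top [[491.5391   0.     326.4501]
 [  0.     491.5391 203.9756]
 [  0.       0.       1.    ]] [[ 0.0645 -0.9979 -0.0033  0.0394]
 [-0.9763 -0.0624 -0.2074  0.4876]
 [ 0.2067  0.0166 -0.9783  1.5583]
 [ 0.      0.      0.      1.    ]]
scene [[375.2323   0.     323.152 ]
 [  0.     375.2323 197.9021]
 [  0.       0.       1.    ]] [[-0.3455  0.9383  0.0129  0.1215]
 [ 0.6717  0.2569 -0.6948 -0.3002]
 [-0.6553 -0.2314 -0.719   1.3955]
 [ 0.      0.      0.      1.    ]]
{'intrinsics': array([[324.6122,   0.    , 317.6982],
       [  0.    , 324.6122, 197.9327],
       [  0.    ,   0.    ,   1.    ]]), 'hand_eye': array([[ 0.0009, -0.9658, -0.2592,  0.0649],
       [ 1.    ,  0.0006,  0.0015, -0.0004],
       [-0.0013, -0.2592,  0.9658, -0.164 ],
       [ 0.    ,  0.    ,  0.    ,  1.    ]])}
```

View pics/top0.png

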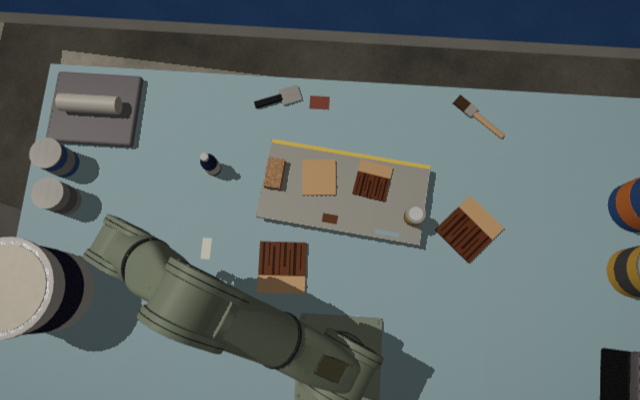

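View pics/scene0.png

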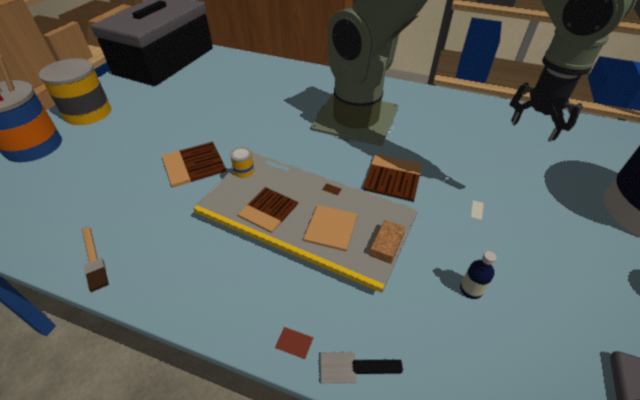

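Candidates for the sample, by top-image pixel: (373,182) on the stand, (283,267) on the bench, and (470,230) on the bench. The two on the bench are larger. I choose (373,182) because it is the smallest and lies on the stand, and check it with one close crop.

```bash
cat > h.py <<'E'
import cv2,numpy as np
from rig import manip,eyes
np.set_printoptions(suppress=True,precision=4)
def ray(px,z,K,V):
    R,t=V[:3,:3],V[:3,3]; C=-R.T@t
    d=R.T@np.linalg.solve(K,[px[0],px[1],1]); return (C+d*(z-C[2])/d[2])
def w(name,px,z):
    c=eyes.camera_info(name); return ray(px,z,c['intrinsics'],c['view'])
E
python3 - <<'E'
import cv2
i=cv2.imread('pics/top0.png')[130:250,250:440]
cv2.imwrite('pics/crop0.png',cv2.resize(i,None,fx=4,fy=4,interpolation=cv2.INTER_CUBIC))
E
```

```text
(no output)
```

View pics/crop0.png

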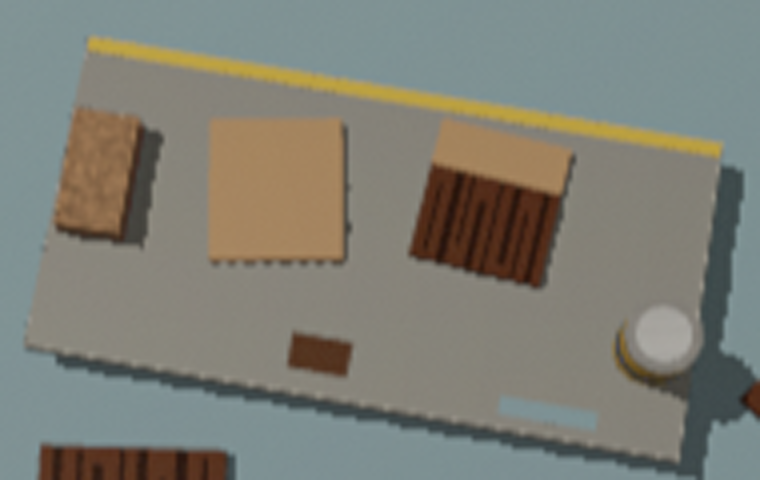

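The crop confirms it: a dark grained board with its tan band toward the tape, corners at crop pixels (443,118), (574,152), (543,287) and (410,256). The tape's outer line runs from (90,37) to (722,144), the plain board is to the left and the tin is at lower right.

```bash
python3 - <<'E'
from h import *
f=lambda p:((p[0]+.5)/4-.5+250,(p[1]+.5)/4-.5+130)
V=eyes.camera_info('top')['view'];print('cam',-V[:3,:3].T@V[:3,3])
P=lambda p,z:w('top',f(p),z)
e=[P((90,37),.05),P((722,144),.05)]; near=[P((26,347),.05),P((680,462),.05)]
print('edge',e,'near',near, np.linalg.norm(e[0]-e[1]))
d=e[0]-e[1];d/=np.linalg.norm(d); n=np.array([d[1],-d[0],0]);print('n',n,'yaw',np.degrees(np.arctan2(n[1],n[0])), [n@(e[0]-q) for q in near])
m=(e[0]+e[1])/2
c=[P(p,.059) for p in((443,118),(574,152),(543,287),(410,256))]
for q in c: print(q,'stand',n@(q-m),d@(q-m))
x=(c[0]+c[1]-c[2]-c[3])/2; print('board yaw',np.degrees(np.arctan2(x[1],x[0])),np.linalg.norm(x), 'centre',sum(c)/4)
print('width yaw',np.degrees(np.arctan2(*( (c[0]+c[3]-c[1]-c[2])[:2]*[-1,1]))))
for q in((660,335),(320,353)):print(P(q,.118 if q[0]==660 else .05))
for p in ((210,118),(344,120),(343,262),(210,262)): print('plain',P(p,.059))
E
```

```text
cam [0.1513 0.0439 1.6257]
edge [array([0.6966, 0.268 , 0.05  ]), array([ 0.6366, -0.2654,  0.05  ])] near [array([0.4284, 0.2968, 0.05  ]), array([ 0.3684, -0.2373,  0.05  ])] 0.5367776810555902
n [ 0.9937 -0.1118  0.    ] yaw -6.420568019555545 [np.float64(0.2697231294227057), np.float64(0.26968644546348974)]
[ 0.6416 -0.0321  0.059 ] stand -0.021136512349622483 -0.03600847871904103
[ 0.6192 -0.1417  0.059 ] stand -0.03114731406252188 -0.14740935983003572
[ 0.5033 -0.1207  0.059 ] stand -0.1486243227147809 -0.13945269802901758
[ 0.5223 -0.0111  0.059 ] stand -0.14199127758051885 -0.02844858730842665
board yaw -10.145543858008478 0.11941817058749989 centre [ 0.5716 -0.0764  0.059 ]
width yaw -10.700363677125369
[ 0.4576 -0.2071  0.118 ]
[0.4388 0.0573 0.05  ]
plain [0.6293 0.161  0.059 ]
plain [0.6346 0.0498 0.059 ]
plain [0.5138 0.0433 0.059 ]
plain [0.5069 0.1518 0.059 ]
```

The board needs about 66 mm of travel along the stand normal (yaw -6.4°) and about +4° of rotation. I'll push its rear edge with two fingers held parallel to the taped edge. First I move to a hover behind it.

>>> play_rows --plan '[{"jaw": 0.04, "tx": -0.06, "ty": -0.055, "tz": 0, "wz": -4}, {"jaw": 0.04, "tx": -0.1, "ty": -0.092, "wz": -8}, {"jaw": 0.04, "tx": -0.14, "ty": -0.129, "wz": -12}, {"jaw": 0.04, "tx": -0.18, "ty": -0.166, "wz": -16}, {"jaw": 0.04, "tx": -0.22, "ty": -0.202, "wz": -20}, {"jaw": 0.04, "tx": -0.26, "ty": -0.239, "wz": -20}, {"jaw": 0.04, "tx": -0.3, "ty": -0.276, "wz": -20}, {"jaw": 0.04, "tx": -0.35, "ty": -0.322, "wz": -20}, {"jaw": 0.04, "tx": -0.4, "ty": -0.368, "wz": -20}, {"jaw": 0.04, "tx": -0.4566, "ty": -0.42, "wz": -20}]'

```text
invalid input at $.plan[0]: expected keys jaw, tx, ty, tz, wx, wy, wz
```

>>> play_rows --plan '[{"jaw": 0.04}, {"jaw": 0.04}, {"jaw": 0.04}, {"jaw": 0.04}]'

```text
invalid input at $.plan[0]: expected keys jaw, tx, ty, tz, wx, wy, wz
```

>>> play_rows --plan '[{"jaw": 0.04, "tx": -0.06, "ty": -0.055, "tz": 0, "wx": 0, "wy": 0, "wz": -4}, {"jaw": 0.04, "tx": -0.1, "ty": -0.092, "tz": 0, "wx": 0, "wy": 0, "wz": -8}, {"jaw": 0.04, "tx": -0.14, "ty": -0.129, "tz": 0, "wx": 0, "wy": 0, "wz": -12}, {"jaw": 0.04, "tx": -0.18, "ty": -0.166, "tz": 0, "wx": 0, "wy": 0, "wz": -16}, {"jaw": 0.04, "tx": -0.22, "ty": -0.202, "tz": 0, "wx": 0, "wy": 0, "wz": -20}, {"jaw": 0.04, "tx": -0.26, "ty": -0.239, "tz": 0, "wx": 0, "wy": 0, "wz": -20}, {"jaw": 0.04, "tx": -0.3, "ty": -0.276, "tz": 0, "wx": 0, "wy": 0, "wz": -20}, {"jaw": 0.04, "tx": -0.35, "ty": -0.322, "tz": 0, "wx": 0, "wy": 0, "wz": -20}, {"jaw": 0.04, "tx": -0.4, "ty": -0.368, "tz": 0, "wx": 0, "wy": 0, "wz": -20}, {"jaw": 0.04, "tx": -0.4566, "ty": -0.42, "tz": 0, "wx": 0, "wy": 0, "wz": -20}]'

```text
clock: 1.35
tool_pos: [0.4692, -0.0432, 0.2101]
eef_rot: [-0.0, 0.056, 0.998, 0.0]
ft_force: [1.6, 1.7, 0.4]
width: 0.0398
grip_force: 0.0
```

>>> play_rows --plan '[{"jaw": 0.04, "tx": 0, "ty": 0, "tz": 0, "wx": 0, "wy": 0, "wz": 0}, {"jaw": 0.04, "tx": 0, "ty": 0, "tz": 0, "wx": 0, "wy": 0, "wz": 0}, {"jaw": 0.04, "tx": 0, "ty": 0, "tz": 0, "wx": 0, "wy": 0, "wz": 0}]'

```text
clock: 1.72
tool_pos: [0.4686, -0.04, 0.2102]
eef_rot: [-0.0, 0.055, 0.998, 0.0]
ft_force: [0.6, 0.9, 1.2]
width: 0.04
grip_force: 0.0
```

>>> play_rows --plan '[{"jaw": 0.04, "tx": -0.012, "ty": -0.024, "tz": 0.03, "wx": 0, "wy": 0, "wz": 0}, {"jaw": 0.04, "tx": -0.012, "ty": -0.024, "tz": 0.07, "wx": 0, "wy": 0, "wz": 0}, {"jaw": 0.04, "tx": -0.012, "ty": -0.024, "tz": 0.11, "wx": 0, "wy": 0, "wz": 0}, {"jaw": 0.04, "tx": -0.012, "ty": -0.024, "tz": 0.135, "wx": 0, "wy": 0, "wz": 0}, {"jaw": 0.04, "tx": -0.012, "ty": -0.024, "tz": 0.145, "wx": 0, "wy": 0, "wz": 0}, {"jaw": 0.04, "tx": -0.012, "ty": -0.024, "tz": 0.145, "wx": 0, "wy": 0, "wz": 0}]'

```text
clock: 2.48
tool_pos: [0.478, -0.0658, 0.0653]
eef_rot: [-0.0, 0.056, 0.998, -0.0]
ft_force: [-0.4, -0.5, -0.4]
width: 0.0405
grip_force: 0.0
```

```bash
python3 - <<'E'
from h import *
s=manip.sense();print(s['tool_pos'],s['eef_rot'],s['ft_force'])
cv2.imwrite('pics/w1.png',eyes.get_image('wrist'))
E
```

```text
[ 0.478  -0.0658  0.0653] [-0.0001  0.0559  0.9984 -0.    ] [-0.4414 -0.5085 -0.376 ]
```

View pics/w1.png

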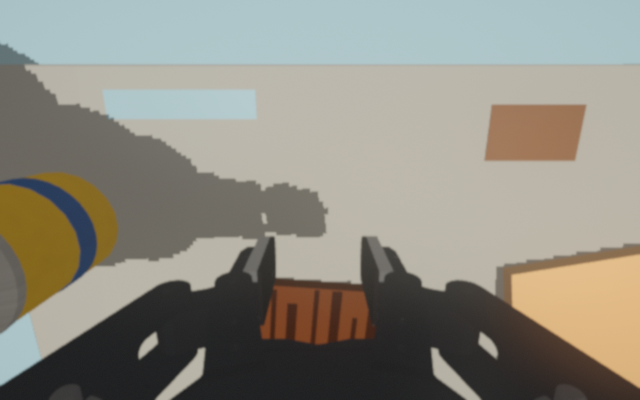

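The wrist view shows both fingertips at about (265,240) and (370,240), with the board's rear edge ahead of them at row 283. The plain board (lower right) and the tin (left) are clear. I lower in small steps, watching the force.

>>> play_rows --plan '[{"jaw": 0.04, "tx": 0, "ty": 0, "tz": 0.006, "wx": 0, "wy": 0, "wz": 0}, {"jaw": 0.04, "tx": 0, "ty": 0, "tz": 0.01, "wx": 0, "wy": 0, "wz": 0}, {"jaw": 0.04, "tx": 0, "ty": 0, "tz": 0.013, "wx": 0, "wy": 0, "wz": 0}, {"jaw": 0.04, "tx": 0, "ty": 0, "tz": 0.013, "wx": 0, "wy": 0, "wz": 0}, {"jaw": 0.04, "tx": 0, "ty": 0, "tz": 0.013, "wx": 0, "wy": 0, "wz": 0}]'

```text
clock: 3.15
tool_pos: [0.478, -0.0664, 0.0522]
eef_rot: [0.0, 0.056, 0.998, -0.0]
ft_force: [-0.2, 0.5, -0.4]
width: 0.0399
grip_force: 0.0
```

>>> play_rows --plan '[{"jaw": 0.04, "tx": 0, "ty": 0, "tz": 0.001, "wx": 0, "wy": 0, "wz": 0}, {"jaw": 0.04, "tx": 0, "ty": 0, "tz": 0.002, "wx": 0, "wy": 0, "wz": 0}, {"jaw": 0.04, "tx": 0, "ty": 0, "tz": 0.002, "wx": 0, "wy": 0, "wz": 0}]'

```text
clock: 3.52
tool_pos: [0.4779, -0.0663, 0.05]
eef_rot: [-0.0, 0.056, 0.998, -0.0]
ft_force: [-0.8, -0.5, -0.7]
width: 0.0402
grip_force: 0.0
```

>>> play_rows --plan '[{"jaw": 0.04, "tx": 0, "ty": 0, "tz": 0.001, "wx": 0, "wy": 0, "wz": 0}, {"jaw": 0.04, "tx": 0, "ty": 0, "tz": 0.0015, "wx": 0, "wy": 0, "wz": 0}, {"jaw": 0.04, "tx": 0, "ty": 0, "tz": 0.0015, "wx": 0, "wy": 0, "wz": 0}]'

```text
clock: 3.9
tool_pos: [0.478, -0.0663, 0.0486]
eef_rot: [-0.0, 0.056, 0.998, -0.0]
ft_force: [0.0, -0.9, -0.6]
width: 0.0398
grip_force: 0.0
```

>>> play_rows --plan '[{"jaw": 0.04, "tx": -0.005, "ty": 0, "tz": 0, "wx": 0, "wy": 0, "wz": 0}, {"jaw": 0.04, "tx": -0.01, "ty": 0, "tz": 0, "wx": 0, "wy": 0, "wz": 0}, {"jaw": 0.04, "tx": -0.014, "ty": 0, "tz": 0, "wx": 0, "wy": 0, "wz": 0}, {"jaw": 0.04, "tx": -0.018, "ty": 0, "tz": 0, "wx": 0, "wy": 0, "wz": 0}, {"jaw": 0.04, "tx": -0.022, "ty": 0, "tz": 0, "wx": 0, "wy": 0, "wz": 0}, {"jaw": 0.04, "tx": -0.026, "ty": 0, "tz": 0, "wx": 0, "wy": 0, "wz": 0}, {"jaw": 0.04, "tx": -0.03, "ty": 0, "tz": 0, "wx": 0, "wy": 0, "wz": 0}, {"jaw": 0.04, "tx": -0.034, "ty": 0, "tz": 0, "wx": 0, "wy": 0, "wz": 0}, {"jaw": 0.04, "tx": -0.038, "ty": 0, "tz": 0, "wx": 0, "wy": 0, "wz": 0}, {"jaw": 0.04, "tx": -0.042, "ty": 0, "tz": 0, "wx": 0, "wy": 0, "wz": 0}]'

```text
clock: 5.15
tool_pos: [0.52, -0.0711, 0.0486]
eef_rot: [-0.0, 0.056, 0.998, -0.0]
ft_force: [-0.6, -0.2, -0.3]
width: 0.0399
grip_force: 0.0
```

```bash
python3 - <<'E'
from h import *
s=manip.sense();print(s['tool_pos'],s['eef_rot'],s['ft_force'])
i=eyes.get_image('top'); cv2.imwrite('pics/top1f.png',i)
cv2.imwrite('pics/top1.png',cv2.resize(i[130:250,250:440],None,fx=4,fy=4,interpolation=cv2.INTER_CUBIC))
E
```

```text
[ 0.52   -0.0711  0.0486] [-0.      0.0563  0.9984 -0.0001] [-0.5644 -0.2109 -0.2615]
```

View pics/top1.png

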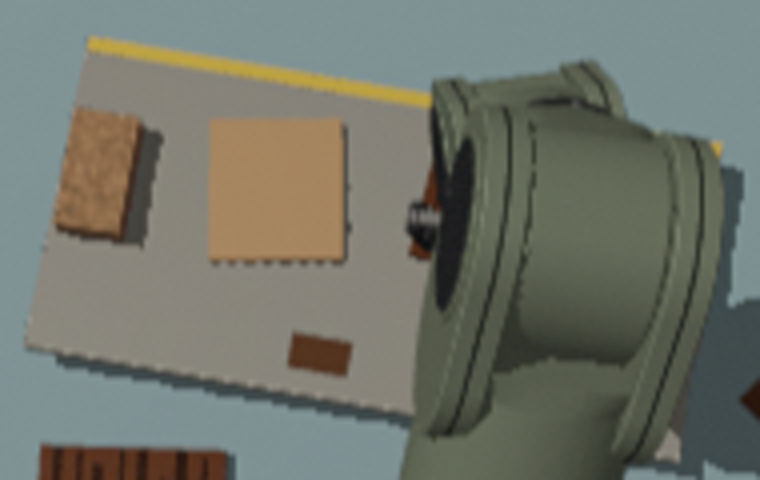

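The board's rear-left corner at (412,256) hasn't moved, so the fingertips passed above the board because of the pad swing-back. I back off and lower until I feel the stand.

>>> play_rows --plan '[{"jaw": 0.04, "tx": 0.02, "ty": 0, "tz": 0, "wx": 0, "wy": 0, "wz": 0}, {"jaw": 0.04, "tx": 0.044, "ty": 0, "tz": 0, "wx": 0, "wy": 0, "wz": 0}, {"jaw": 0.04, "tx": 0.044, "ty": 0, "tz": 0, "wx": 0, "wy": 0, "wz": 0}, {"jaw": 0.04, "tx": 0.044, "ty": 0, "tz": 0.001, "wx": 0, "wy": 0, "wz": 0}, {"jaw": 0.04, "tx": 0.044, "ty": 0, "tz": 0.002, "wx": 0, "wy": 0, "wz": 0}, {"jaw": 0.04, "tx": 0.044, "ty": 0, "tz": 0.002, "wx": 0, "wy": 0, "wz": 0}]'

```text
clock: 5.95
tool_pos: [0.4763, -0.0661, 0.0465]
eef_rot: [0.0, 0.056, 0.998, -0.0]
ft_force: [-1.4, -0.8, 0.2]
width: 0.0398
grip_force: 0.0
```

>>> play_rows --plan '[{"jaw": 0.04, "tx": 0, "ty": 0, "tz": 0.0005, "wx": 0, "wy": 0, "wz": 0}, {"jaw": 0.04, "tx": 0, "ty": 0, "tz": 0.001, "wx": 0, "wy": 0, "wz": 0}, {"jaw": 0.04, "tx": 0, "ty": 0, "tz": 0.001, "wx": 0, "wy": 0, "wz": 0}]'

```text
clock: 6.32
tool_pos: [0.476, -0.0661, 0.0456]
eef_rot: [-0.0, 0.056, 0.998, -0.0]
ft_force: [0.9, 0.2, -0.8]
width: 0.0396
grip_force: 0.0
```

>>> play_rows --plan '[{"jaw": 0.04, "tx": 0, "ty": 0, "tz": 0.0005, "wx": 0, "wy": 0, "wz": 0}, {"jaw": 0.04, "tx": 0, "ty": 0, "tz": 0.001, "wx": 0, "wy": 0, "wz": 0}, {"jaw": 0.04, "tx": 0, "ty": 0, "tz": 0.001, "wx": 0, "wy": 0, "wz": 0}]'

```text
clock: 6.7
tool_pos: [0.476, -0.0661, 0.0446]
eef_rot: [-0.0, 0.056, 0.998, -0.0]
ft_force: [0.4, 0.5, -0.2]
width: 0.04
grip_force: 0.0
```

```bash
python3 - <<'E'
from h import *
s=manip.sense();print(s['tool_pos'],s['eef_rot'],s['ft_force'])
i=eyes.get_image('wrist'); cv2.imwrite('pics/w2.png',i)
a=eyes.get_image('scene')[130:290,180:440]
v=cv2.resize(a,None,fx=3,fy=3,interpolation=cv2.INTER_CUBIC)
cv2.imwrite('pics/s2.png',v)
E
```

```text
[ 0.476  -0.0661  0.0446] [-0.      0.0563  0.9984 -0.    ] [ 0.425   0.498  -0.2204]
```

View pics/s2.png

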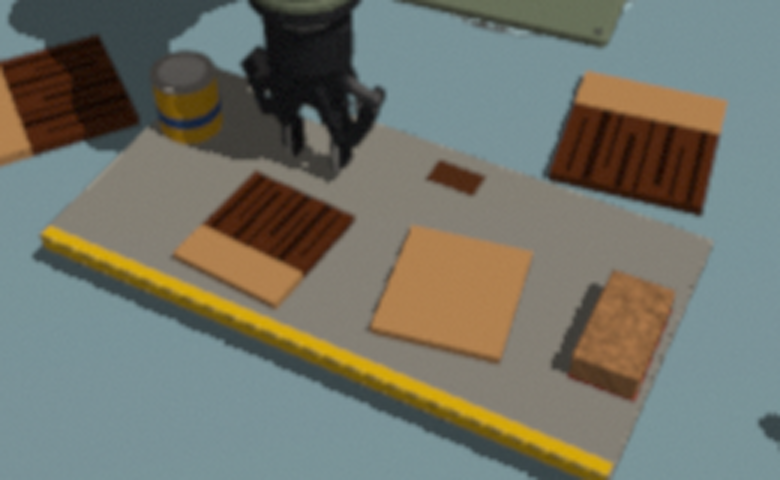

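The scene view shows the board where it was, untouched, with the fingertips at crop (300,150) and (335,170) just behind it. I continue down until contact.

>>> play_rows --plan '[{"jaw": 0.04, "tx": 0, "ty": 0, "tz": 0.001, "wx": 0, "wy": 0, "wz": 0}, {"jaw": 0.04, "tx": 0, "ty": 0, "tz": 0.0015, "wx": 0, "wy": 0, "wz": 0}, {"jaw": 0.04, "tx": 0, "ty": 0, "tz": 0.0015, "wx": 0, "wy": 0, "wz": 0}]'

```text
clock: 7.18
tool_pos: [0.476, -0.0661, 0.0431]
eef_rot: [-0.0, 0.056, 0.998, -0.0]
ft_force: [0.7, 0.7, -0.3]
width: 0.0402
grip_force: 0.0
```

>>> play_rows --plan '[{"jaw": 0.04, "tx": 0, "ty": 0, "tz": 0.0005, "wx": 0, "wy": 0, "wz": 0}, {"jaw": 0.04, "tx": 0, "ty": 0, "tz": 0.001, "wx": 0, "wy": 0, "wz": 0}, {"jaw": 0.04, "tx": 0, "ty": 0, "tz": 0.001, "wx": 0, "wy": 0, "wz": 0}]'

```text
clock: 7.55
tool_pos: [0.476, -0.0661, 0.0421]
eef_rot: [-0.0, 0.056, 0.998, -0.0]
ft_force: [0.3, 0.7, -0.1]
width: 0.04
grip_force: 0.0
```

```bash
cat >> h.py <<'E'
# scene-camera board measurement: grain & band mask -> rectified stand-plane view
M=np.array([.6666,.0013,.059]); YAW=np.radians(-6.42)
N=np.array([np.cos(YAW),np.sin(YAW),0]); D=np.array([-N[1],N[0],0])
def rect(img,name='scene',n0=-.25,n1=.08,d0=-.2,d1=.1,s=2000,z=.059):
    c=eyes.camera_info(name);V=c['view'];O=M.copy();O[2]=z
    pts=[];dst=[]
    for n in(n0,n1):
        for d in(d0,d1):
            p=c['intrinsics']@(V[:3,:3]@(O+N*n+D*d)+V[:3,3]);pts.append(p[:2]/p[2]);dst.append([(d1-d)*s,(n1-n)*s])
    H=cv2.getPerspectiveTransform(np.float32(pts),np.float32(dst))
    return cv2.warpPerspective(img,H,(int((d1-d0)*s),int((n1-n0)*s)))
def board(img,name='scene'):
    r=rect(img,name);h=cv2.cvtColor(r,cv2.COLOR_BGR2HSV)
    m=((h[...,0]<20)|(h[...,0]>170))&(h[...,1]>110)&(h[...,2]>35)
    m=m.astype(np.uint8)*255; m=cv2.morphologyEx(m,cv2.MORPH_CLOSE,np.ones((15,15)));m=cv2.morphologyEx(m,cv2.MORPH_OPEN,np.ones((41,41)))
    out=[]
    for c in cv2.findContours(m,0,2)[0]:
        if cv2.contourArea(c)<15000: continue
        (u,v),(a,b),t=cv2.minAreaRect(c); out.append((.08-v/2000,.1-u/2000,a/2000,b/2000,t))
    return r,m,out
E
python3 - <<'E'
from h import *
a=cv2.imread('pics/scene0.png');b=eyes.get_image('scene')
for i in(a,b):
    r,m,o=board(i);print(np.array(o))
t=cv2.imread('pics/top0.png');print('top',np.array(board(t,'top')[2]))
E
```

```text
[[-0.0987  0.0643  0.0715  0.1285  0.    ]
 [-0.0807 -0.0844  0.1123  0.1217  4.0536]]
[[-0.0987  0.0643  0.1285  0.0715 90.    ]
 [-0.0807 -0.0844  0.1123  0.1215  4.0567]]
top [[-0.0955 -0.0855  0.1084  0.099   4.1347]]
```

The board hasn't moved (4° off square), and the scene camera measures it well. I keep lowering.

>>> play_rows --plan '[{"jaw": 0.04, "tx": 0, "ty": 0, "tz": 0.0005, "wx": 0, "wy": 0, "wz": 0}, {"jaw": 0.04, "tx": 0, "ty": 0, "tz": 0.001, "wx": 0, "wy": 0, "wz": 0}, {"jaw": 0.04, "tx": 0, "ty": 0, "tz": 0.001, "wx": 0, "wy": 0, "wz": 0}]'

```text
clock: 7.98
tool_pos: [0.476, -0.0661, 0.0411]
eef_rot: [-0.0, 0.056, 0.998, -0.0]
ft_force: [0.8, 0.4, 0.5]
width: 0.0397
grip_force: 0.0
```

>>> play_rows --plan '[{"jaw": 0.04, "tx": 0, "ty": 0, "tz": 0.0005, "wx": 0, "wy": 0, "wz": 0}, {"jaw": 0.04, "tx": 0, "ty": 0, "tz": 0.001, "wx": 0, "wy": 0, "wz": 0}, {"jaw": 0.04, "tx": 0, "ty": 0, "tz": 0.001, "wx": 0, "wy": 0, "wz": 0}]'

```text
clock: 8.35
tool_pos: [0.476, -0.0661, 0.0401]
eef_rot: [-0.0, 0.056, 0.998, -0.0]
ft_force: [0.4, 0.1, -0.1]
width: 0.0403
grip_force: 0.0
```

At most 13 mm of swing puts the tips at 0.053 or lower, below the board's top face at 0.059. I push.

>>> play_rows --plan '[{"jaw": 0.04, "tx": -0.006, "ty": 0, "tz": 0, "wx": 0, "wy": 0, "wz": 0}, {"jaw": 0.04, "tx": -0.012, "ty": 0, "tz": 0, "wx": 0, "wy": 0, "wz": 0}, {"jaw": 0.04, "tx": -0.017, "ty": 0, "tz": 0, "wx": 0, "wy": 0, "wz": 0}, {"jaw": 0.04, "tx": -0.021, "ty": 0, "tz": 0, "wx": 0, "wy": 0, "wz": 0}, {"jaw": 0.04, "tx": -0.025, "ty": 0, "tz": 0, "wx": 0, "wy": 0, "wz": 0}, {"jaw": 0.04, "tx": -0.029, "ty": 0, "tz": 0, "wx": 0, "wy": 0, "wz": 0}, {"jaw": 0.04, "tx": -0.033, "ty": 0, "tz": 0, "wx": 0, "wy": 0, "wz": 0}, {"jaw": 0.04, "tx": -0.037, "ty": 0, "tz": 0, "wx": 0, "wy": 0, "wz": 0}, {"jaw": 0.04, "tx": -0.041, "ty": 0, "tz": 0, "wx": 0, "wy": 0, "wz": 0}, {"jaw": 0.04, "tx": -0.045, "ty": 0, "tz": 0, "wx": 0, "wy": 0, "wz": 0}]'

```text
clock: 9.6
tool_pos: [0.521, -0.0712, 0.0401]
eef_rot: [-0.0, 0.056, 0.998, -0.0]
ft_force: [0.4, 0.3, 0.1]
width: 0.0403
grip_force: 0.0
```

```bash
python3 - <<'E'
from h import *
s=manip.sense();print(s['tool_pos'],s['ft_force'],N@(s['tool_pos']-M))
i=eyes.get_image('scene');cv2.imwrite('pics/s3f.png',i)
r,m,o=board(i);print(np.array(o))
# tape outer edge (top-surface height) in scene, initial picture, near the board
r=rect(cv2.imread('pics/scene0.png'),z=.05);h=cv2.cvtColor(r,cv2.COLOR_BGR2HSV)
y=(h[...,0]>20)&(h[...,0]<33)&(h[...,1]>150)
for d in(-.18,-.14,-.1,-.06,0,.06):
    k=np.where(y[:,int((.1-d)*2000)])[0];print(d,.08-k.min()/2000,.08-k.max()/2000)
cv2.imwrite('pics/r3.png',np.hstack([r,rect(i)])[:600])
E
```

```text
[ 0.521  -0.0712  0.0401] [0.3905 0.273  0.0668] -0.13659873533089545
[[-0.0987  0.0643  0.0715  0.1285  0.    ]
 [-0.0802 -0.0846  0.1127  0.1206  3.8879]]
-0.18 0.011999999999999997 -0.009499999999999995
-0.14 0.011499999999999996 -0.009499999999999995
-0.1 0.011499999999999996 -0.009499999999999995
-0.06 0.010999999999999996 -0.009999999999999995
0 0.011499999999999996 -0.009999999999999995
0.06 0.011499999999999996 -0.009999999999999995
```

```bash
python3 - <<'E'
from h import *
a=cv2.imread('pics/s3f.png')[130:260,190:320]
b=eyes.get_image('wrist')[150:400,170:470]
a=cv2.resize(a,(440,440),interpolation=cv2.INTER_CUBIC);b=cv2.resize(b,(360,300));b=cv2.copyMakeBorder(b,0,140,0,0,0)
cv2.imwrite('pics/c4.png',np.hstack([a,b]))
E
```

```text
(no output)
```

View pics/c4.png

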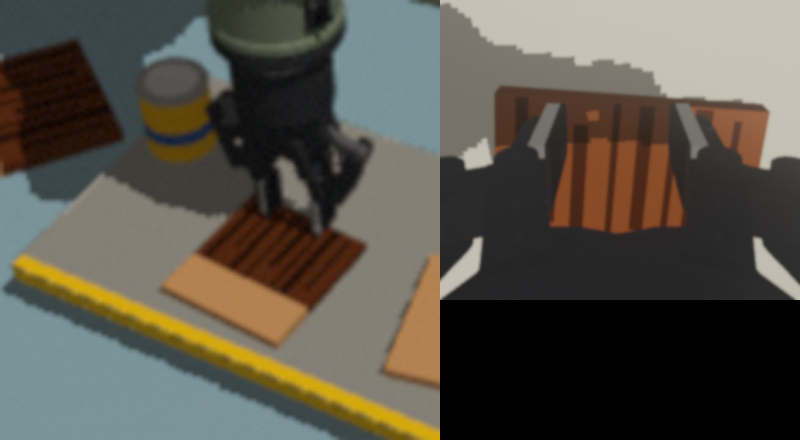

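Both views show the fingertips still above the board: in the right panel the tips (555,105) and (680,105) overlap the grain. The tips are evidently 20 mm or more behind the reported TCP at this opening. I back off and go lower.

>>> play_rows --plan '[{"jaw": 0.04, "tx": 0.025, "ty": 0, "tz": 0, "wx": 0, "wy": 0, "wz": 0}, {"jaw": 0.04, "tx": 0.046, "ty": 0, "tz": 0, "wx": 0, "wy": 0, "wz": 0}, {"jaw": 0.04, "tx": 0.046, "ty": 0, "tz": 0, "wx": 0, "wy": 0, "wz": 0}, {"jaw": 0.04, "tx": 0.046, "ty": 0, "tz": 0.003, "wx": 0, "wy": 0, "wz": 0}, {"jaw": 0.04, "tx": 0.046, "ty": 0, "tz": 0.005, "wx": 0, "wy": 0, "wz": 0}, {"jaw": 0.04, "tx": 0.046, "ty": 0, "tz": 0.005, "wx": 0, "wy": 0, "wz": 0}]'

```text
clock: 10.45
tool_pos: [0.4752, -0.066, 0.0348]
eef_rot: [-0.0, 0.056, 0.998, -0.0]
ft_force: [0.2, -0.7, 0.7]
width: 0.0399
grip_force: 0.0
```

>>> play_rows --plan '[{"jaw": 0.04, "tx": 0, "ty": 0, "tz": 0.001, "wx": 0, "wy": 0, "wz": 0}, {"jaw": 0.04, "tx": 0, "ty": 0, "tz": 0.002, "wx": 0, "wy": 0, "wz": 0}, {"jaw": 0.04, "tx": 0, "ty": 0, "tz": 0.002, "wx": 0, "wy": 0, "wz": 0}]'

```text
clock: 10.82
tool_pos: [0.475, -0.066, 0.0331]
eef_rot: [-0.0, 0.056, 0.998, -0.0]
ft_force: [0.1, 0.1, 0.4]
width: 0.0395
grip_force: 0.0
```

```bash
python3 - <<'E'
from h import *
s=manip.sense();print(s['clock'],s['tool_pos'],s['ft_force'],s['width'])
a=eyes.get_image('scene');cv2.imwrite('pics/s5f.png',a);a=a[110:220,220:340]
b=eyes.get_image('wrist')[150:400,170:470]
a=cv2.resize(a,(480,440),interpolation=cv2.INTER_CUBIC);b=cv2.resize(b,(320,267));b=cv2.copyMakeBorder(b,0,173,0,0,0)
cv2.imwrite('pics/c5.png',np.hstack([a,b]))
E
```

```text
10.825 [ 0.475  -0.066   0.0331] [0.0723 0.1137 0.3668] 0.039523728311442186
```

View pics/c5.png

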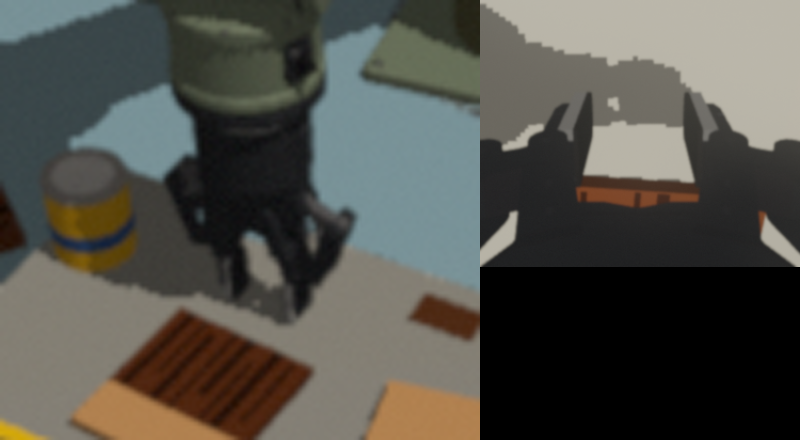

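The fingers are behind the board now, tips at (240,290) and (298,320) in the left panel, and still without contact. I estimate the tip height by projection.

```bash
python3 - <<'E'
from h import *
c=eyes.camera_info('scene');V=c['view'];K=c['intrinsics']
for dn in(0,.011):
  for dd in(-.024,.024):
    for z in(.05,.06,.07):
      p=np.array([.475,-.066,0])+N*dn+D*dd;p[2]=z;q=K@(V[:3,:3]@p+V[:3,3]);q=q[:2]/q[2]
      print(dn,dd,z,(q-[220,110])*4)
E
```

```text
0 -0.024 0.05 [236.9266 294.4294]
0 -0.024 0.06 [235.9208 284.2373]
0 -0.024 0.07 [234.9014 273.9064]
0 0.024 0.05 [295.4727 316.1751]
0 0.024 0.06 [294.8543 305.9906]
0 0.024 0.07 [294.2273 295.6655]
0.011 -0.024 0.05 [228.8348 303.9727]
0.011 -0.024 0.06 [227.7675 293.7792]
0.011 -0.024 0.07 [226.6855 283.446 ]
0.011 0.024 0.05 [287.6525 325.9933]
0.011 0.024 0.06 [286.976  315.8093]
0.011 0.024 0.07 [286.2901 305.4839]
```

The tips look close to the stand surface at 0.050–0.055. One more millimetre, then push.

>>> play_rows --plan '[{"jaw": 0.04, "tx": 0, "ty": 0, "tz": 0.0005, "wx": 0, "wy": 0, "wz": 0}, {"jaw": 0.04, "tx": 0, "ty": 0, "tz": 0.001, "wx": 0, "wy": 0, "wz": 0}, {"jaw": 0.04, "tx": 0, "ty": 0, "tz": 0.001, "wx": 0, "wy": 0, "wz": 0}]'

```text
clock: 11.3
tool_pos: [0.475, -0.066, 0.0321]
eef_rot: [-0.0, 0.056, 0.998, -0.0]
ft_force: [-0.1, -0.1, -0.5]
width: 0.0396
grip_force: 0.0
```

>>> play_rows --plan '[{"jaw": 0.04, "tx": -0.006, "ty": 0, "tz": 0, "wx": 0, "wy": 0, "wz": 0}, {"jaw": 0.04, "tx": -0.012, "ty": 0, "tz": 0, "wx": 0, "wy": 0, "wz": 0}, {"jaw": 0.04, "tx": -0.017, "ty": 0, "tz": 0, "wx": 0, "wy": 0, "wz": 0}, {"jaw": 0.04, "tx": -0.022, "ty": 0, "tz": 0, "wx": 0, "wy": 0, "wz": 0}, {"jaw": 0.04, "tx": -0.026, "ty": 0, "tz": 0, "wx": 0, "wy": 0, "wz": 0}, {"jaw": 0.04, "tx": -0.03, "ty": 0, "tz": 0, "wx": 0, "wy": 0, "wz": 0}, {"jaw": 0.04, "tx": -0.034, "ty": 0, "tz": 0, "wx": 0, "wy": 0, "wz": 0}, {"jaw": 0.04, "tx": -0.038, "ty": 0, "tz": 0, "wx": 0, "wy": 0, "wz": 0}, {"jaw": 0.04, "tx": -0.042, "ty": 0, "tz": 0, "wx": 0, "wy": 0, "wz": 0}, {"jaw": 0.04, "tx": -0.046, "ty": 0, "tz": 0, "wx": 0, "wy": 0, "wz": 0}]'

```text
clock: 12.55
tool_pos: [0.521, -0.0712, 0.0321]
eef_rot: [-0.0, 0.056, 0.998, -0.0]
ft_force: [-0.3, -0.5, -0.1]
width: 0.0398
grip_force: 0.4
```

```bash
python3 - <<'E'
from h import *
s=manip.sense();print(s['tool_pos'],s['ft_force'],N@(s['tool_pos']-M))
i=eyes.get_image('scene');cv2.imwrite('pics/s6f.png',i)
r,m,o=board(i);print(np.array(o))
E
```

```text
[ 0.521  -0.0712  0.0321] [-0.3163 -0.54   -0.059 ] -0.13662196997018736
[[-0.0987  0.0643  0.0715  0.1285  0.    ]
 [-0.0625 -0.0795  0.123   0.111  90.    ]]
```

It's moving and already square (0°). The front still needs about 43–46 mm, so I push 39 mm, then back off and measure.

>>> play_rows --plan '[{"jaw": 0.04, "tx": -0.004, "ty": 0, "tz": 0, "wx": 0, "wy": 0, "wz": 0}, {"jaw": 0.04, "tx": -0.008, "ty": 0, "tz": 0, "wx": 0, "wy": 0, "wz": 0}, {"jaw": 0.04, "tx": -0.012, "ty": 0, "tz": 0, "wx": 0, "wy": 0, "wz": 0}, {"jaw": 0.04, "tx": -0.016, "ty": 0, "tz": 0, "wx": 0, "wy": 0, "wz": 0}, {"jaw": 0.04, "tx": -0.02, "ty": 0, "tz": 0, "wx": 0, "wy": 0, "wz": 0}, {"jaw": 0.04, "tx": -0.024, "ty": 0, "tz": 0, "wx": 0, "wy": 0, "wz": 0}, {"jaw": 0.04, "tx": -0.028, "ty": 0, "tz": 0, "wx": 0, "wy": 0, "wz": 0}, {"jaw": 0.04, "tx": -0.032, "ty": 0, "tz": 0, "wx": 0, "wy": 0, "wz": 0}, {"jaw": 0.04, "tx": -0.036, "ty": 0, "tz": 0, "wx": 0, "wy": 0, "wz": 0}, {"jaw": 0.04, "tx": -0.039, "ty": 0, "tz": 0, "wx": 0, "wy": 0, "wz": 0}]'

```text
clock: 13.85
tool_pos: [0.5597, -0.0756, 0.0321]
eef_rot: [-0.0, 0.056, 0.998, -0.0]
ft_force: [-1.7, -0.5, 0.6]
width: 0.04
grip_force: 0.6
```

>>> play_rows --plan '[{"jaw": 0.04, "tx": 0, "ty": 0, "tz": 0, "wx": 0, "wy": 0, "wz": 0}, {"jaw": 0.04, "tx": 0, "ty": 0, "tz": 0, "wx": 0, "wy": 0, "wz": 0}, {"jaw": 0.04, "tx": 0.02, "ty": 0, "tz": 0, "wx": 0, "wy": 0, "wz": 0}, {"jaw": 0.04, "tx": 0.03, "ty": 0, "tz": -0.03, "wx": 0, "wy": 0, "wz": 0}, {"jaw": 0.04, "tx": 0.04, "ty": 0, "tz": -0.08, "wx": 0, "wy": 0, "wz": 0}, {"jaw": 0.04, "tx": 0.05, "ty": 0, "tz": -0.13, "wx": 0, "wy": 0, "wz": 0}, {"jaw": 0.04, "tx": 0.05, "ty": 0.06, "tz": -0.15, "wx": 0, "wy": 0, "wz": 0}, {"jaw": 0.04, "tx": 0.05, "ty": 0.12, "tz": -0.15, "wx": 0, "wy": 0, "wz": 0}, {"jaw": 0.04, "tx": 0.05, "ty": 0.18, "tz": -0.15, "wx": 0, "wy": 0, "wz": 0}, {"jaw": 0.04, "tx": 0.05, "ty": 0.24, "tz": -0.15, "wx": 0, "wy": 0, "wz": 0}]'

```text
clock: 15.1
tool_pos: [0.5368, 0.1705, 0.1823]
eef_rot: [0.0, 0.056, 0.998, -0.0]
ft_force: [1.2, -0.3, -0.1]
width: 0.0402
grip_force: 0.0
```

>>> play_rows --plan '[{"jaw": 0.04, "tx": 0, "ty": 0.06, "tz": 0, "wx": 0, "wy": 0, "wz": 0}, {"jaw": 0.04, "tx": 0, "ty": 0.06, "tz": 0, "wx": 0, "wy": 0, "wz": 0}, {"jaw": 0.04, "tx": 0, "ty": 0.06, "tz": 0, "wx": 0, "wy": 0, "wz": 0}]'

```text
clock: 15.48
tool_pos: [0.5435, 0.2276, 0.182]
eef_rot: [-0.0, 0.056, 0.998, -0.0]
ft_force: [0.0, -0.8, -0.0]
width: 0.04
grip_force: 0.0
```

```bash
python3 - <<'E'
from h import *
s=manip.sense();print(s['clock'],s['tool_pos'],s['ft_force'])
S=eyes.get_image('scene');T=eyes.get_image('top');cv2.imwrite('pics/s7f.png',S);cv2.imwrite('pics/t7f.png',T)
for n,i in(('scene',S),('top',T)):
    print(n,np.array(board(i,n)[2]))
kw=dict(n0=-.14,n1=.06,d0=-.2,d1=0,s=1950)
cv2.imwrite('pics/r7.png',np.hstack([rect(S,'scene',**kw),rect(T,'top',**kw)]))
E
```

```text
15.475 [0.5435 0.2276 0.182 ] [ 0.0066 -0.7904 -0.0305]
scene [[-0.0987  0.0643  0.1285  0.0715 90.    ]
 [-0.0222 -0.08    0.1205  0.113  90.    ]]
top [[-0.0443 -0.0817  0.1082  0.0851  0.4815]]
```

View pics/r7.png

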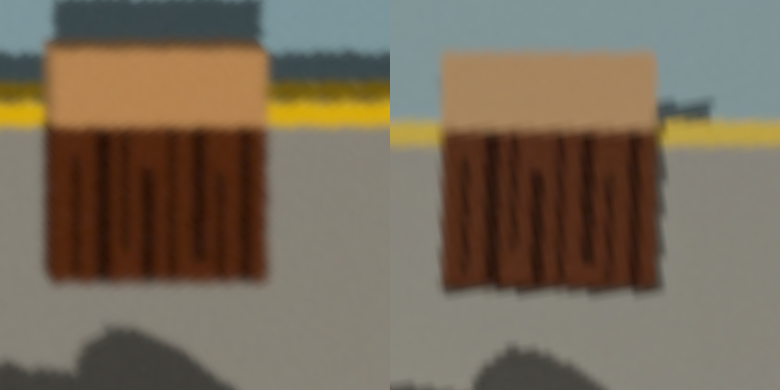

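Both rectified views show a square board with the grain line still short of the edge. The line is at row 128 against the edge at row 103 before height correction in the scene view, and at row 132 against 121 in the top view. After correction the shortfall is 6.6 mm (scene) and 7.7 mm (top), so I push 7 mm more from the previous contact point.

>>> play_rows --plan '[{"jaw": 0.04, "tx": 0, "ty": -0.06, "tz": 0, "wx": 0, "wy": 0, "wz": 0}, {"jaw": 0.04, "tx": 0, "ty": -0.12, "tz": 0, "wx": 0, "wy": 0, "wz": 0}, {"jaw": 0.04, "tx": 0, "ty": -0.18, "tz": 0, "wx": 0, "wy": 0, "wz": 0}, {"jaw": 0.04, "tx": 0, "ty": -0.24, "tz": 0, "wx": 0, "wy": 0, "wz": 0}, {"jaw": 0.04, "tx": 0, "ty": -0.3, "tz": 0, "wx": 0, "wy": 0, "wz": 0}, {"jaw": 0.04, "tx": -0.01, "ty": -0.3, "tz": 0.04, "wx": 0, "wy": 0, "wz": 0}, {"jaw": 0.04, "tx": -0.015, "ty": -0.3, "tz": 0.08, "wx": 0, "wy": 0, "wz": 0}, {"jaw": 0.04, "tx": -0.02, "ty": -0.3, "tz": 0.12, "wx": 0, "wy": 0, "wz": 0}, {"jaw": 0.04, "tx": -0.025, "ty": -0.3, "tz": 0.14, "wx": 0, "wy": 0, "wz": 0}, {"jaw": 0.04, "tx": -0.025, "ty": -0.3, "tz": 0.15, "wx": 0, "wy": 0, "wz": 0}]'

```text
clock: 16.82
tool_pos: [0.5342, -0.0736, 0.0314]
eef_rot: [-0.0, 0.057, 0.998, -0.0]
ft_force: [0.8, 0.1, 0.2]
width: 0.0398
grip_force: 0.0
```

>>> play_rows --plan '[{"jaw": 0.04, "tx": 0, "ty": 0, "tz": 0, "wx": 0, "wy": 0, "wz": 0}, {"jaw": 0.04, "tx": 0, "ty": 0, "tz": 0, "wx": 0, "wy": 0, "wz": 0}]'

```text
clock: 17.08
tool_pos: [0.5348, -0.073, 0.033]
eef_rot: [0.001, 0.057, 0.998, -0.0]
ft_force: [-0.5, -0.1, 0.4]
width: 0.0402
grip_force: 0.0
```

>>> play_rows --plan '[{"jaw": 0.04, "tx": -0.008, "ty": 0, "tz": 0.001, "wx": 0, "wy": 0, "wz": 0}, {"jaw": 0.04, "tx": -0.016, "ty": 0, "tz": 0.001, "wx": 0, "wy": 0, "wz": 0}, {"jaw": 0.04, "tx": -0.021, "ty": 0, "tz": 0.001, "wx": 0, "wy": 0, "wz": 0}, {"jaw": 0.04, "tx": -0.024, "ty": 0, "tz": 0.001, "wx": 0, "wy": 0, "wz": 0}, {"jaw": 0.04, "tx": -0.027, "ty": 0, "tz": 0.001, "wx": 0, "wy": 0, "wz": 0}, {"jaw": 0.04, "tx": -0.029, "ty": 0, "tz": 0.001, "wx": 0, "wy": 0, "wz": 0}, {"jaw": 0.04, "tx": -0.031, "ty": 0, "tz": 0.001, "wx": 0, "wy": 0, "wz": 0}, {"jaw": 0.04, "tx": -0.032, "ty": 0, "tz": 0.001, "wx": 0, "wy": 0, "wz": 0}, {"jaw": 0.04, "tx": -0.032, "ty": 0, "tz": 0.001, "wx": 0, "wy": 0, "wz": 0}, {"jaw": 0.04, "tx": -0.032, "ty": 0, "tz": 0.001, "wx": 0, "wy": 0, "wz": 0}]'

```text
clock: 18.32
tool_pos: [0.5665, -0.0764, 0.0312]
eef_rot: [0.0, 0.056, 0.998, -0.0]
ft_force: [0.2, -0.4, -0.4]
width: 0.04
grip_force: 0.0
```

>>> play_rows --plan '[{"jaw": 0.04, "tx": 0.01, "ty": 0, "tz": 0, "wx": 0, "wy": 0, "wz": 0}, {"jaw": 0.04, "tx": 0.025, "ty": 0, "tz": 0, "wx": 0, "wy": 0, "wz": 0}, {"jaw": 0.04, "tx": 0.03, "ty": 0, "tz": -0.03, "wx": 0, "wy": 0, "wz": 0}, {"jaw": 0.04, "tx": 0.04, "ty": 0, "tz": -0.08, "wx": 0, "wy": 0, "wz": 0}, {"jaw": 0.04, "tx": 0.05, "ty": 0, "tz": -0.13, "wx": 0, "wy": 0, "wz": 0}, {"jaw": 0.04, "tx": 0.05, "ty": 0.06, "tz": -0.15, "wx": 0, "wy": 0, "wz": 0}, {"jaw": 0.04, "tx": 0.05, "ty": 0.12, "tz": -0.15, "wx": 0, "wy": 0, "wz": 0}, {"jaw": 0.04, "tx": 0.05, "ty": 0.18, "tz": -0.15, "wx": 0, "wy": 0, "wz": 0}, {"jaw": 0.04, "tx": 0.05, "ty": 0.24, "tz": -0.15, "wx": 0, "wy": 0, "wz": 0}, {"jaw": 0.04, "tx": 0.05, "ty": 0.3, "tz": -0.15, "wx": 0, "wy": 0, "wz": 0}]'

```text
clock: 19.58
tool_pos: [0.5505, 0.2293, 0.1812]
eef_rot: [0.0, 0.056, 0.998, -0.0]
ft_force: [1.3, -1.6, 0.3]
width: 0.0399
grip_force: 0.0
```

>>> play_rows --plan '[{"jaw": 0.04, "tx": 0, "ty": 0, "tz": 0, "wx": 0, "wy": 0, "wz": 0}, {"jaw": 0.04, "tx": 0, "ty": 0, "tz": 0, "wx": 0, "wy": 0, "wz": 0}, {"jaw": 0.04, "tx": 0, "ty": 0, "tz": 0, "wx": 0, "wy": 0, "wz": 0}]'

```text
clock: 19.95
tool_pos: [0.5508, 0.2261, 0.1812]
eef_rot: [0.0, 0.057, 0.998, -0.0]
ft_force: [-0.6, 1.2, 0.1]
width: 0.0404
grip_force: 0.0
```

```bash
python3 - <<'E'
from h import *
s=manip.sense();print(s['clock'],s['tool_pos'],s['ft_force'])
S=eyes.get_image('scene');T=eyes.get_image('top')
for n,i in(('scene',S),('top',T)):
    print(n,np.array(board(i,n)[2]))
kw=dict(n0=-.14,n1=.06,d0=-.2,d1=0,s=1950)
cv2.imwrite('pics/r8.png',np.hstack([rect(S,'scene',**kw),rect(T,'top',**kw)]))
E
```

```text
19.95 [0.5508 0.2261 0.1812] [-0.6045  1.1671  0.1139]
scene [[-0.0987  0.0648  0.1285  0.0705 90.    ]
 [-0.0158 -0.0797  0.1205  0.1125 90.    ]]
top [[-0.038 -0.082  0.084  0.108 90.   ]]
```

View pics/r8.png

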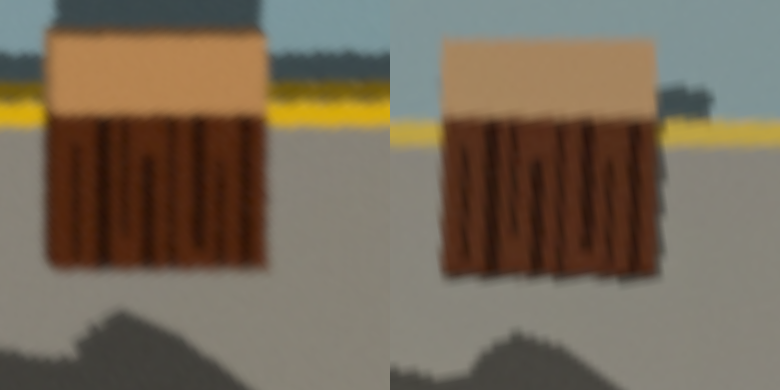

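The grain line is now at row 119 (top) and 116 (scene). After the height correction that is within about 1 mm of the edge, with the board square. The plain board is unmoved and the hand is clear, so I hand in.

```bash
python3 -c "
from rig import manip
print(manip.job_done())"
```

```text
the job is handed in; nothing more can be done
None
```

I slid the sample board flat until its grain line was within about 1 mm of the taped edge (about 39–40 mm overhang) and square to it, then handed the job in with the hand clear; the plain board measured as unmoved, nothing else looked disturbed, and no verdict came back.

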